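# Seat the keyed drive shaft in the mixer's spring hub and hold it down

## Robot

A 7-joint arm with a two-finger parallel gripper is mounted at the origin on the work surface. World frame = base frame: x ahead of the robot, y to its left, z up, the work surface at z = 0. Lengths are in m, angles in degrees, forces in N, time in s.
With the tool pointing down it reaches from about 0.4 to 0.925 m from the base axis. Payload 5.6 kg.
Tool frame: the origin (TCP) lies at the very end of the fingers, on their centre line; the grasp point (between the pads) lies 19 mm behind it; z points along the fingers, x is the direction in which the jaws open and shut, and the axes are right-handed (so a half turn about z gives the same grasp; the last joint's range is limited). The gripper opens to 85 mm and grips with 20 to 120 N. Pads are 22 mm wide; open, the fingers measure 114 mm over their backs; the gripper's body (76 mm by 85 mm) begins 54 mm behind the grasp point. The pads swing forward as they close: fully open they stand 13 mm farther back than shut.
Start: joints at [-73.682, 26.786, -0.665, 91.828, 0.344, 61.387, -3.226], TCP at [0.209, 0.615, 0.231] pointing down, gripper open.
Joint ranges: [-144.91, 144.91], [-17.63, 115.5], [-89.93, 88.59], [15.96, 139.68], [-74.01, 254.01], [8.47, 105.57], [-167.45, 167.45]. Speed limits (degrees/s): [147.25, 147.25, 180, 180, 180, 180, 180].

## Interface

Orientations are given as [roll, pitch, yaw] about the fixed x, y, z axes, in that order (R = Rz(yaw) Ry(pitch) Rx(roll)).
In Python, from cell import env, imaging gives the robot as it stands.
- The arm moves only by the tool step_arm, never from a script. Its argument "steps" is a list of rows, each an object of numbers: "tx", "ty", "tz": the shift along the tool's x, y, z in m; "wx", "wy", "wz": the turn, a rotation vector about the tool's x, y, z in degrees; "grip": the finger opening in m, from 0 to 0.0854. A call has exactly 8 rows; each row is the pose to reach, as a shift and turn from the pose commanded when the call began, along the tool's axes at that moment; what a row does not reach only later rows make up. A row lasts 1/8 s, in which the tool goes at most 62.5 mm and 10.7 degrees, less where a joint would pass 70% of its speed; a pose out of reach is approached as far as the arm can. A call with a gripper value outside its range is refused whole. The fingers move at their own pace and stop on an object; the grip force is fixed at half the most. Time passes only in rows, so rows that repeat a pose let the fingers close, or fill a call up. It gives the time, the measured TCP pose, the force and the opening at its end, in the units of the state.
- env.read_state(): the state, without advancing time (a new reading comes with each control period).
- imaging.snapshot(name): name is "scene" or "top" or "wrist"; returns a dict with "img" (480x640x3 uint8, blue, green, red), "camera_matrix" (3x3 intrinsics, pixels), "extrinsics" (4x4, takes a point from world to camera coordinates). Camera axes: x right, y down, z forward; pixel columns grow to the right and rows downward; lengths in m; the calibration is good to about 2 mm. A picture is of the moment at which its call begins. There is no depth.
- env.sign_off(): hands the job in, once; it reports no verdict.
The state is a dict: "time": time; "joint_positions": joint angles; "dq": joint speeds; "effort": joint torques, N m; "tool_pos": TCP position; "tcp_rot": TCP orientation; "wrist_force": force on the tool from outside, world axes, zero at the start; "torque": the same for the moment, N m; "gripper_width": finger opening in m.
Only numpy, scipy, OpenCV 4.12 (cv2) and the standard library are available. Lean on these libraries where they do the work, as an engineer would, in place of code of your own. Each camera call takes 0.05 s, during which the arm holds its last target. There are 200 camera calls.

## Task

Take the drive shaft that has a key on its side out of the rack and push it into the drive hub on top of the white sample mixer, turning it until the key slips into the keyway. Keep pushing until the knob sits on the hub and the sprung hub is pressed right down to its stop, and finish while still holding it pressed down there, so that a colleague can lock it. Leave the plain shaft, the beaker, the bottle and the tray where they are.

Things in the scene. Friction and masses are not known exactly. Their poses are not given: they have to be found in the camera images.
- shaft: Keyed drive shaft, loose, 0.2 kg, 86 mm long, upright in either rack hole. Origin: centre of its underside; z up its axis. Steel stem 22 mm in diameter from z = 0 to 38 mm, foot tapered to 16 mm over the lowest 5 mm; round ridged aluminium knob 30 mm in diameter from z = 38 to 86 mm, gripped at any yaw. Its key points along +x (see key), at the start within 1.25 rad of world +x.
- key (a point): The lower outer end of the shaft's one steel key, at x = 20, z = 20 mm of the shaft, with the shaft's axes. The key is 8 mm wide (y), runs from z = 20 to 38 mm (up to the knob) and sticks out 5 mm past the knob, seen from above.
- blank: A second shaft in the other hole of the rack, same size and knob, but with a plain round collar 26 mm in diameter (z = 20 to 38 mm) in place of the key. Origin: centre of its underside, z up its axis. Not to be used: leave it.
- rack: Grey fixed block 90 x 180 x 45 mm (x, y, z) with two round upright holes, 24 mm in diameter, 18.5 mm deep, at y = -45 and +45 mm. Origin: centre of its underside. The shafts stand on the hole floors, their origins 26.5 mm above the bench.
- hub_mouth (a point): Point on the hub's axis at its top face when the hub is up, 110 mm above the bench; fixed to the mixer, with the mixer's axes. The steel hub is 59 mm across and has an upright bore 24.4 mm in diameter with one keyway, 11 mm wide, out to 22 mm from the axis, all the way down. The keyway cannot turn; it lies anywhere within 0.62 rad either side of this x axis: find it by eye from above or by feel.
- hub (a joint): How far the sprung hub is pushed straight down: 0 (up) to 0.008 m (stop). The spring takes 7 N to start, 13.5 N at the stop, and lifts the hub and shaft again if let go. While the key rides on the hub's face (shaft origin 20 mm below the face) the hub sinks under the push; turned to the keyway it jumps up. Fully home, the knob lies on the face (shaft origin 38 mm below the face).
- mixer: White fixed instrument on a black base, 220 x 240 mm (x, y), deck 85 mm above the bench, the hub in the middle standing 25 mm above the deck, and a display ridge 26 mm higher than the deck along its +y edge (90 to 118 mm from the hub's axis). Origin: centre of its underside; x away from the robot at yaw 0.
- beaker: Glass beaker 64 mm wide, 85 mm tall, origin at the centre of its underside. Leave it.
- reagent: Amber bottle with a black cap, 60 mm wide, 130 mm tall, origin at the centre of its underside. Leave it.
- cuvette_tray: White divided tray 80 x 100 x 30 mm, origin at the centre of its underside. Leave it.
There are look-alikes about, which are no part of the job. Of the things shaped like the rack, the grey one is meant. What is shaped like the shaft but blue is not meant.

How it is judged:
By the outcome, as a careful person would: the job done as asked, in the order asked, and still so for the second after the job is handed in, while the arm keeps its last pose, push and grip.
It also fails if it takes over 48 s, if anything falls off the work surface, if the arm or the gripper's body presses on something with over 40 N, if the wrist force passes 120 N, or if a joint passes its speed limit or range.

## Working session

There is one attempt and no reset: what is moved stays moved. The work goes in short steps, Python scripts to look and compute and a tool call to move; the robot and the scene stay as the last step left them, time stands still between calls to the robot, and variables do not carry over. Pictures are saved under pics/ and viewed, about 8 in all and at most 12, crops included, and the job is handed in when it is done.

Besides the shell and the picture viewer there is one more tool, called after "Request:" as name([rows], argument=value, ...), one row to a line, values as JSON. step_arm: Moves the arm, as the interface text tells. Its arguments: {"type":"object","properties":{"steps":{"type":"array","items":{"type":"object","properties":{"tx":{"type":"number"},"ty":{"type":"number"},"tz":{"type":"number"},"wx":{"type":"number"},"wy":{"type":"number"},"wz":{"type":"number"},"grip":{"type":"number"}}}}},"required":["steps"]}

```bash
mkdir -p pics; ls; cat > h.py <<'E'
from cell import env, imaging
import numpy as np, cv2
def snap(n):
    s=imaging.snapshot(n); return s['img'],np.array(s['camera_matrix']),np.array(s['extrinsics'])
def ray(px,K,E,z):
    R,t=E[:3,:3],E[:3,3]; c=-R.T@t; d=R.T@np.linalg.inv(K)@np.array([px[0],px[1],1.]); return c+d*(z-c[2])/d[2]
def proj(p,K,E):
    q=K@(E[:3,:3]@np.array(p)+E[:3,3]); return q[:2]/q[2]
E
python3 - <<'E'
from h import *
import pickle
D={}
for n in ['top','scene']:
    D[n]=snap(n); cv2.imwrite(f'pics/{n}0.png',D[n][0]); K,E=D[n][1:]; print(n,K[0,0],-E[:3,:3].T@E[:3,3])
pickle.dump(D,open('d0.pkl','wb')); print(env.read_state())
E
```

```text
pics
top 478.7778466885141 [ 0.34630114 -0.20396734  1.30225297]
scene 462.9757835802893 [ 0.96358739 -0.74749852  0.85869802]
{'time': 0.1, 'joint_positions': array([-73.68234396,  26.83368288,  -0.66360205,  91.87288969,
         0.34435285,  61.38685965,  -3.22707342]), 'dq': array([ 0.01067147, -0.10912118, -0.00613641, -0.13087933,  0.07805863,
        0.06179604, -0.02810608]), 'effort': array([ 8.13236857e-04, -5.33516550e+01,  2.14594218e-02, -2.51963460e+01,
        1.14928605e-02,  4.32482106e-03,  1.51735094e-05]), 'tool_pos': array([0.20919431, 0.61491029, 0.23042258]), 'tcp_rot': array([1.79992368e+02, 9.11704603e-02, 7.12128057e+01]), 'wrist_force': array([ 0.20435208,  0.07778636, -0.28830833]), 'torque': array([ 0.02928461, -0.01126416, -0.01519791]), 'gripper_width': 0.08539855477228821}
```

View pics/top0.png

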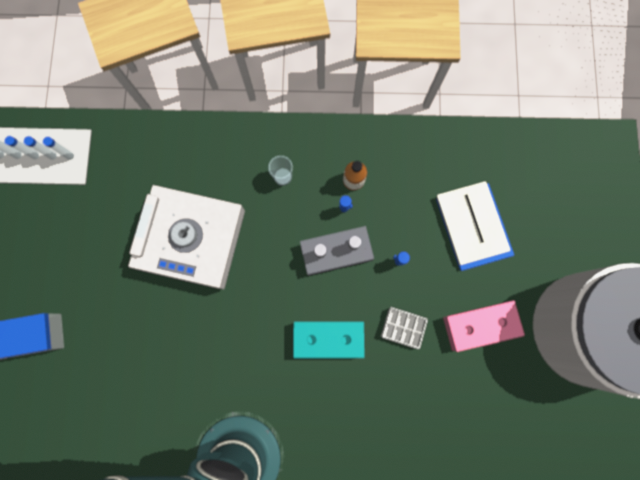

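View pics/scene0.png

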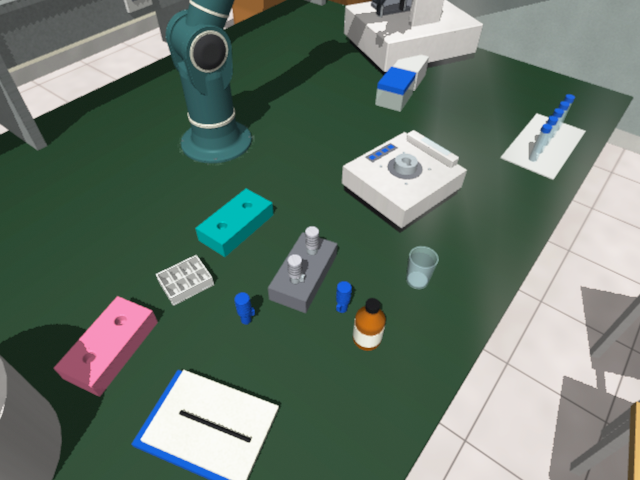

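Top view: the grey rack is at (337,250) with two knobs at (320,250) and (355,242); the mixer hub is at (183,234). The teal rack (328,340), the pink rack (485,326) and the blue shafts (346,203), (403,258) are look-alikes. The scene view shows the knobs at (295,265) and (312,237), and the nearer one seems to have a key on it. I'll confirm with enlarged crops.

```bash
python3 - <<'E'
from h import *
import pickle
D=pickle.load(open('d0.pkl','rb'))
t,K,E=D['top']; s,Ks,Es=D['scene']
r=lambda im,x,y,w,h,f:cv2.resize(im[y:y+h,x:x+w],None,fx=f,fy=f,interpolation=cv2.INTER_CUBIC)
a=r(t,295,222,80,60,5); b=r(s,260,215,80,100,5)[:300*2][:500]
c=r(t,150,200,66,66,6)
can=np.zeros((600,800,3),np.uint8); can[:300,:400]=a; can[:500,400:]=b; can[300:600,:396]=c[50:350]
cv2.imwrite('pics/crop1.png',can)
for n,p,z in [('kL',(320,250),.1125),('kR',(355,242),.1125),('hub',(183,234),.11)]: print(n,ray(p,K,E,z))
for p in [(295,260),(312,231)]: print(ray(p,Ks,Es,.1125))
E
```

```text
kL [ 0.52868637 -0.19641076  0.1125    ]
kR [ 0.55097927 -0.28414543  0.1125    ]
hub [0.56260898 0.15191336 0.11      ]
[ 0.55594916 -0.28422848  0.1125    ]
[ 0.5325185 -0.1970625  0.1125   ]
```

View pics/crop1.png

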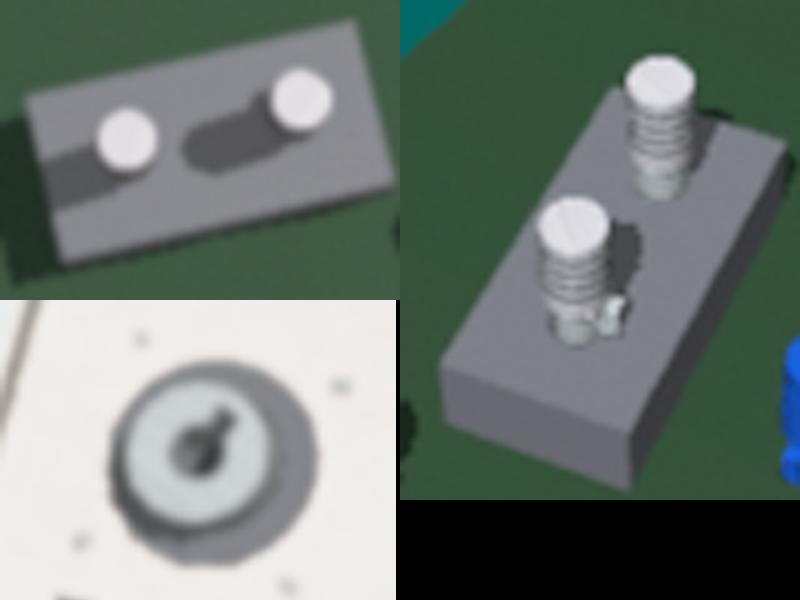

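The lower-right knob in the scene crop (scene (295,260), top (355,242)) has the key, pointing right and down at scene (302.6,278). The other knob has only a plain collar, so it is the blank. In the top view the keyway points up and to the right of the hub. Next I'll refine these numbers.

```bash
python3 - <<'E'
from h import *
import pickle
D=pickle.load(open('d0.pkl','rb'))
t,K,E=D['top']; s,Ks,Es=D['scene']
def blob(im,box,thr,inv=False):
    x,y,w,h=box; g=cv2.cvtColor(im[y:y+h,x:x+w],cv2.COLOR_BGR2GRAY); m=((g<thr) if inv else (g>thr)).astype(np.uint8)
    n,l,st,c=cv2.connectedComponentsWithStats(m); i=1+np.argmax(st[1:,4]); return c[i]+[x,y],st[i,2:]
k,_s=blob(t,(340,228,30,30),180); print(k,_s); sh=ray(k,K,E,.1125); print('shaft top',sh)
k2,_s=blob(s,(280,248,30,18),190);print(k2,_s, ray(k2,Ks,Es,.1125))
kb,_=blob(t,(308,238,25,25),180); b=ray(kb,K,E,.1125); print('blank',b)
for z in(.0465,.0555,.0645): 
    p=ray((302.6,278),Ks,Es,z); d=p-sh; print('key',p,np.hypot(*d[:2]),np.degrees(np.arctan2(d[1],d[0])))
h=ray((183,233.7),K,E,.11); w=ray((183+27/6,233.7-37/6),K,E,.11)-h; print('hub',h,w,np.degrees(np.arctan2(w[1],w[0])))
for n,p,z in[('blue1',(346,203),.086),('blue2',(403,258),.086),('reag',(356,167),.13),('beaker',(281,163),.085)]: print(n,ray(p,K,E,z))
E
```

```text
[354.94174757 241.24271845] [ 11  11 103]
shaft top [ 0.55291267 -0.28397987  0.1125    ]
[294.12068966 259.86206897] [ 13  11 116] [ 0.55427071 -0.28507605  0.1125    ]
blank [ 0.53070832 -0.1964895   0.1125    ]
key [ 0.5656922  -0.27244289  0.0465    ] 0.01721679959151353 42.074812285227274
key [ 0.57010129 -0.277707    0.0555    ] 0.01829747076518612 20.049222995447014
key [ 0.57451038 -0.28297111  0.0645    ] 0.02162125397755246 2.674163395051416
hub [0.56338218 0.1519678  0.11      ] [ 0.01617564 -0.01032904  0.        ] -32.56048525364361
blue1 [ 0.65840674 -0.26142478  0.086     ]
blue2 [ 0.51662062 -0.40917729  0.086     ]
reag [ 0.74214322 -0.2836321   0.13      ]
beaker [ 0.76425784 -0.08757075  0.085     ]
```

Request:
step_arm([
  {"tx": -0.0425,"ty": 0.0435,"wz": 3.5},
  {"tx": -0.085,"ty": 0.087,"wz": 7},
  {"tx": -0.1275,"ty": 0.131,"wz": 10.5},
  {"tx": -0.17,"ty": 0.1745,"wz": 14},
  {"tx": -0.213,"ty": 0.218,"wz": 17.5},
  {"tx": -0.2555,"ty": 0.262,"wz": 21},
  {"tx": -0.298,"ty": 0.305,"wz": 24.5},
  {"tx": -0.341,"ty": 0.349,"wz": 28},
])

```text
invalid input
```

Request:
step_arm([
  {"tx": -0.0425,"ty": 0.0435,"tz": 0,"wx": 0,"wy": 0,"wz": 3.5,"grip": 0.085},
  {"tx": -0.085,"ty": 0.087,"tz": 0,"wx": 0,"wy": 0,"wz": 7,"grip": 0.085},
  {"tx": -0.1275,"ty": 0.131,"tz": 0,"wx": 0,"wy": 0,"wz": 10.5,"grip": 0.085},
  {"tx": -0.17,"ty": 0.1745,"tz": 0,"wx": 0,"wy": 0,"wz": 14,"grip": 0.085},
  {"tx": -0.213,"ty": 0.218,"tz": 0,"wx": 0,"wy": 0,"wz": 17.5,"grip": 0.085},
  {"tx": -0.2555,"ty": 0.262,"tz": 0,"wx": 0,"wy": 0,"wz": 21,"grip": 0.085},
  {"tx": -0.298,"ty": 0.305,"tz": 0,"wx": 0,"wy": 0,"wz": 24.5,"grip": 0.085},
  {"tx": -0.341,"ty": 0.349,"tz": 0,"wx": 0,"wy": 0,"wz": 28,"grip": 0.085},
])

```text
time: 1.1
tool_pos: [0.4303, 0.1783, 0.2313]
tcp_rot: [-180.0, -0.0, 43.1]
wrist_force: [1.0, 0.1, 0.2]
gripper_width: 0.0851
```

Request:
step_arm([
  {"tx": -0.0284,"ty": 0.0527,"tz": 0,"wx": 0,"wy": 0,"wz": 3.6,"grip": 0.085},
  {"tx": -0.0568,"ty": 0.1054,"tz": 0,"wx": 0,"wy": 0,"wz": 7.2,"grip": 0.085},
  {"tx": -0.0851,"ty": 0.1581,"tz": 0,"wx": 0,"wy": 0,"wz": 10.8,"grip": 0.085},
  {"tx": -0.1135,"ty": 0.2108,"tz": 0,"wx": 0,"wy": 0,"wz": 14.4,"grip": 0.085},
  {"tx": -0.1419,"ty": 0.2635,"tz": 0,"wx": 0,"wy": 0,"wz": 18,"grip": 0.085},
  {"tx": -0.1703,"ty": 0.3162,"tz": 0,"wx": 0,"wy": 0,"wz": 21.6,"grip": 0.085},
  {"tx": -0.1986,"ty": 0.3689,"tz": 0,"wx": 0,"wy": 0,"wz": 25.2,"grip": 0.085},
  {"tx": -0.227,"ty": 0.4216,"tz": 0,"wx": 0,"wy": 0,"wz": 29,"grip": 0.085},
])

```text
time: 2.1
tool_pos: [0.5535, -0.284, 0.2309]
tcp_rot: [-180.0, 0.0, 14.1]
wrist_force: [0.6, -0.2, 1.0]
gripper_width: 0.0851
```

```bash
python3 - <<'E'
from h import *
import pickle
w,K,E=snap('wrist'); pickle.dump((w,K,E),open('w1.pkl','wb')); cv2.imwrite('pics/w1.png',w)
st=env.read_state(); print(st['tool_pos'],st['tcp_rot'],st['joint_positions']); print('cam',-E[:3,:3].T@E[:3,3],E[:3,:3]); print(proj([.553,-.2845,.1125],K,E))
E
```

```text
[ 0.55291695 -0.2935289   0.23124137] [1.79543846e+02 6.96608451e-02 1.35388372e+01] [ -1.85672032  26.99088883  36.1337706   97.49464728 -17.38342415
  61.0134098   53.28231606]
cam [ 0.53595007 -0.2149211   0.3743484 ] [[ 9.70143210e-01  2.42531592e-01 -7.60728361e-04]
 [ 2.32954451e-01 -9.30952036e-01  2.81177044e-01]
 [ 6.74861145e-02 -2.72959215e-01 -9.59655611e-01]]
[318.29854247 236.27505484]
```

View pics/w1.png

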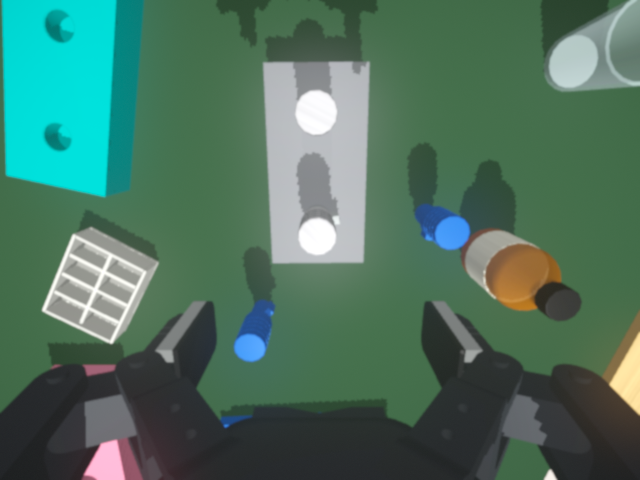

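The wrist view shows the knob at (317,237), matching the prediction, with its key tip at (336,220). The blank is at (316,112). Before going down I'll refine the knob centre and key yaw.

```bash
python3 - <<'E'
from h import *
w,K,E=snap('wrist'); cv2.imwrite('pics/w2.png',w)
st=env.read_state(); print(st['tool_pos'],st['tcp_rot'],st['dq'].round(1))
g=cv2.cvtColor(w,cv2.COLOR_BGR2GRAY); p0=proj([.553,-.2845,.1125],K,E); print(p0); x,y=(p0-35).astype(int)
c=g[y:y+70,x:x+70]; m=(c>225).astype(np.uint8); n,l,s,ce=cv2.connectedComponentsWithStats(m); i=1+np.argmax(s[1:,4]); k=ce[i]+[x,y]; print(k,s[i]); T=ray(k,K,E,.1125); print('top',T)
for j in range(1,n):
  if s[j,4]>3:
    q=ce[j]+[x,y]; print(q,s[j,4])
    for z in(.055,.0645): d=ray(q,K,E,z)-T; print(z,np.hypot(*d[:2]),np.degrees(np.arctan2(d[1],d[0])))
cv2.imwrite('pics/w2c.png',cv2.resize(w[y:y+70,x:x+70],None,fx=8,fy=8,interpolation=cv2.INTER_CUBIC)); print(x,y)
E
```

```text
[ 0.55193496 -0.2903045   0.2309109 ] [1.79705222e+02 1.31433581e-01 1.36610763e+01] [-3.5 -2.6 -3.5  3.7 -0.1  1.1 -1.3]
[322.05284696 223.41884933]
[320.56348471 223.58480074] [  15   17   38   38 1079]
top [ 0.55192255 -0.28489239  0.1125    ]
[320.56348471 223.58480074] 1079
0.055 0.01404140777539602 -75.54442615826838
0.0645 0.011721523012504526 -75.54442615826844
[339.87096774 208.03225806] 31
0.055 0.01801915289767609 15.658573989379406
0.0645 0.017625369663583194 21.851443130833157
287 188
```

View pics/w2c.png

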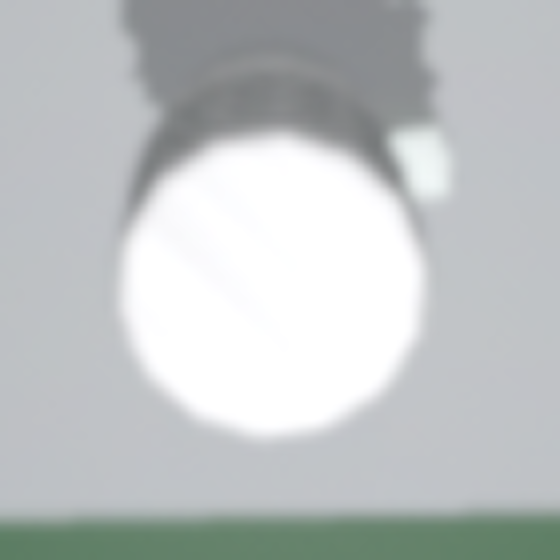

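The knob centre is at about (0.552,-0.285), which both views agree on, and the key yaw is about 21°. Descending now.

Request:
step_arm([
  {"tx": 0,"ty": 0,"tz": 0.02,"wx": 0,"wy": 0,"wz": 0,"grip": 0.085},
  {"tx": 0,"ty": 0,"tz": 0.05,"wx": 0,"wy": 0,"wz": 0,"grip": 0.085},
  {"tx": 0,"ty": 0,"tz": 0.08,"wx": 0,"wy": 0,"wz": 0,"grip": 0.085},
  {"tx": 0,"ty": 0,"tz": 0.11,"wx": 0,"wy": 0,"wz": 0,"grip": 0.085},
  {"tx": 0,"ty": 0,"tz": 0.135,"wx": 0,"wy": 0,"wz": 0,"grip": 0.085},
  {"tx": 0,"ty": 0,"tz": 0.15,"wx": 0,"wy": 0,"wz": 0,"grip": 0.085},
  {"tx": 0,"ty": 0,"tz": 0.158,"wx": 0,"wy": 0,"wz": 0,"grip": 0.085},
  {"tx": 0,"ty": 0,"tz": 0.158,"wx": 0,"wy": 0,"wz": 0,"grip": 0.085},
])

```text
time: 3.2
tool_pos: [0.5531, -0.2821, 0.0731]
tcp_rot: [-180.0, 0.0, 14.2]
wrist_force: [-0.0, -0.0, 0.1]
gripper_width: 0.0849
```

Request:
step_arm([
  {"tx": 0,"ty": 0,"tz": 0,"wx": 0,"wy": 0,"wz": 0,"grip": 0.05},
  {"tx": 0,"ty": 0,"tz": 0,"wx": 0,"wy": 0,"wz": 0,"grip": 0.04},
  {"tx": 0,"ty": 0,"tz": 0,"wx": 0,"wy": 0,"wz": 0,"grip": 0.02},
  {"tx": 0,"ty": 0,"tz": 0,"wx": 0,"wy": 0,"wz": 0,"grip": 0.02},
  {"tx": 0,"ty": 0,"tz": 0,"wx": 0,"wy": 0,"wz": 0,"grip": 0.02},
  {"tx": 0,"ty": 0,"tz": 0,"wx": 0,"wy": 0,"wz": 0,"grip": 0.02},
  {"tx": 0,"ty": 0,"tz": 0,"wx": 0,"wy": 0,"wz": 0,"grip": 0.02},
  {"tx": 0,"ty": 0,"tz": 0,"wx": 0,"wy": 0,"wz": 0,"grip": 0.02},
])

```text
time: 4.2
tool_pos: [0.5532, -0.2828, 0.0739]
tcp_rot: [180.0, -0.0, 14.2]
wrist_force: [-1.9, 0.1, 5.8]
gripper_width: 0.0287
```

Gripped at 28.7 mm. Lifting.

Request:
step_arm([
  {"tx": 0,"ty": 0,"tz": -0.01,"wx": 0,"wy": 0,"wz": 0,"grip": 0.02},
  {"tx": 0,"ty": 0,"tz": -0.03,"wx": 0,"wy": 0,"wz": 0,"grip": 0.02},
  {"tx": 0,"ty": 0,"tz": -0.055,"wx": 0,"wy": 0,"wz": 0,"grip": 0.02},
  {"tx": 0,"ty": 0,"tz": -0.08,"wx": 0,"wy": 0,"wz": 0,"grip": 0.02},
  {"tx": 0,"ty": 0,"tz": -0.105,"wx": 0,"wy": 0,"wz": 0,"grip": 0.02},
  {"tx": 0,"ty": 0,"tz": -0.125,"wx": 0,"wy": 0,"wz": 0,"grip": 0.02},
  {"tx": 0,"ty": 0,"tz": -0.135,"wx": 0,"wy": 0,"wz": 0,"grip": 0.02},
  {"tx": 0,"ty": 0,"tz": -0.135,"wx": 0,"wy": 0,"wz": 0,"grip": 0.02},
])

```text
time: 5.2
tool_pos: [0.5534, -0.2825, 0.2089]
tcp_rot: [180.0, -0.1, 14.2]
wrist_force: [-0.4, -0.3, -1.7]
gripper_width: 0.0291
```

Request:
step_arm([
  {"tx": 0.003,"ty": -0.025,"tz": 0,"wx": 0,"wy": 0,"wz": 6,"grip": 0.02},
  {"tx": 0.009,"ty": -0.075,"tz": 0,"wx": 0,"wy": 0,"wz": 14,"grip": 0.02},
  {"tx": 0.016,"ty": -0.13,"tz": 0,"wx": 0,"wy": 0,"wz": 22,"grip": 0.02},
  {"tx": 0.022,"ty": -0.185,"tz": 0,"wx": 0,"wy": 0,"wz": 30,"grip": 0.02},
  {"tx": 0.029,"ty": -0.24,"tz": 0,"wx": 0,"wy": 0,"wz": 38,"grip": 0.02},
  {"tx": 0.036,"ty": -0.295,"tz": 0,"wx": 0,"wy": 0,"wz": 46,"grip": 0.02},
  {"tx": 0.041,"ty": -0.34,"tz": 0,"wx": 0,"wy": 0,"wz": 51,"grip": 0.02},
  {"tx": 0.044,"ty": -0.366,"tz": 0,"wx": 0,"wy": 0,"wz": 53,"grip": 0.02},
])

```text
time: 6.2
tool_pos: [0.5047, 0.0859, 0.2073]
tcp_rot: [179.9, 0.1, -38.7]
wrist_force: [0.5, -0.0, -2.1]
gripper_width: 0.0288
```

```bash
python3 - <<'E'
from h import *
for i in range(4): w,K,E=snap('wrist')
import pickle; pickle.dump((w,K,E),open('w3.pkl','wb')); cv2.imwrite('pics/w3.png',w)
st=env.read_state(); print(st['tool_pos'],st['tcp_rot'],st['dq'].round(1),st['joint_positions'].round(0)); print(proj([.5633,.152,.11],K,E))
E
```

```text
[0.50546716 0.08290784 0.20766072] [ 1.79912578e+02  7.61983443e-03 -3.87118954e+01] [ 1.6 -0.3  1.  -0.1  0.2  0.1  0. ] [-51.  18.  46. 115. -16.  54. -36.]
[323.77235559 110.237065  ]
```

View pics/w3.png

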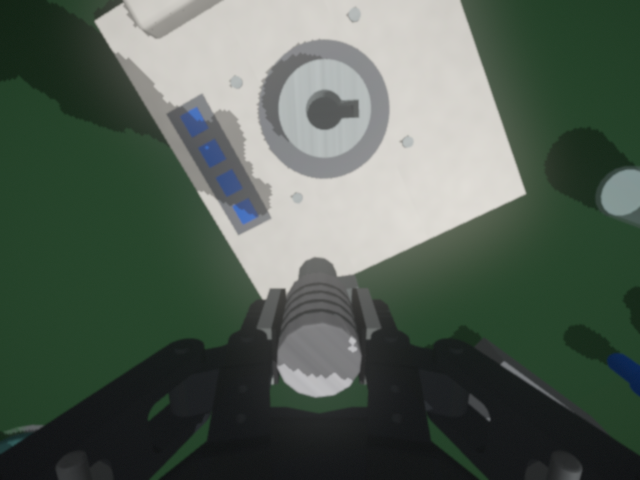

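The hub is at (324,110), with its keyway pointing right to (358,108). The held shaft's foot is at (318,268) and its key is at about (350,285). I'll measure the hub and keyway by mask and enlarge the key.

```bash
python3 - <<'E'
from h import *
import pickle
w,K,E=pickle.load(open('w3.pkl','rb')); g=cv2.cvtColor(w,cv2.COLOR_BGR2GRAY)
# hub face: bright disc; rectify to z=.11 plane at 0.2 mm/px
S=5000; c0=np.array([.5633,.152])
pts=np.float32([[-.04,-.04],[.04,-.04],[.04,.04],[-.04,.04]])
src=np.float32([proj([*(c0+p),.11],K,E) for p in pts]); dst=(pts+.04)*S
H=cv2.getPerspectiveTransform(src,dst.astype(np.float32)); R=cv2.warpPerspective(g,H,(400,400)) # col=x,row=y
m=(R<105).astype(np.uint8); n,l,s,ce=cv2.connectedComponentsWithStats(m)
i=l[200,200]; print(s[i],ce[i])
mm=(l==i).astype(np.uint8); op=cv2.morphologyEx(mm,cv2.MORPH_OPEN,cv2.getStructuringElement(cv2.MORPH_ELLIPSE,(75,75)))
cs=max(cv2.findContours(op,0,1)[0],key=len); b,r=cv2.minEnclosingCircle(cs); print('bore',b,r*.2,(np.array(b)/S-.04)+c0)
yy,xx=np.nonzero(mm); d=np.hypot(xx-b[0],yy-b[1]); k=(d>75)&(d<105); v=[xx[k].mean()-b[0],yy[k].mean()-b[1]]; print('keyway',k.sum(),np.degrees(np.arctan2(v[1],v[0])),d.max()*.2)
f=(R>130).astype(np.uint8); 
a=cv2.cvtColor(R,cv2.COLOR_GRAY2BGR); cv2.drawContours(a,[cs],0,(0,0,255),1); can=np.zeros((400,800,3),np.uint8); can[:,:400]=a
can[:,400:]=cv2.resize(w[240:320,280:360],(400,400),interpolation=cv2.INTER_CUBIC); cv2.imwrite('pics/w3c.png',can)
# expected key corner px for yaws, TCP at measured
st=env.read_state(); p=st['tool_pos']
for a in(-28,-32,-36):
  A=np.radians(a); u=np.array([np.cos(A),np.sin(A)]);q=np.array([-u[1],u[0]])
  print(a,[proj([*(p[:2]+.020*u+e*q),p[2]-.0475+.020],K,E).round(1) for e in(-.004,.004)],proj([p[0],p[1],p[2]-.0475],K,E).round(1))
E
```

```text
[  145   122   153   122 11290] [214.28635961 186.86917626]
bore (201.0, 193.5) 11.438988494873048 [0.5635 0.1507]
keyway 1242 -32.4914439672428 20.83866598417471
-28 [array([359.9, 283.5]), array([357.6, 269.5])] [320.8 269.5]
-32 [array([359.7, 286. ]), array([358.4, 271.9])] [320.8 269.5]
-36 [array([359.3, 288.5]), array([359.1, 274.3])] [320.8 269.5]
```

View pics/w3c.png

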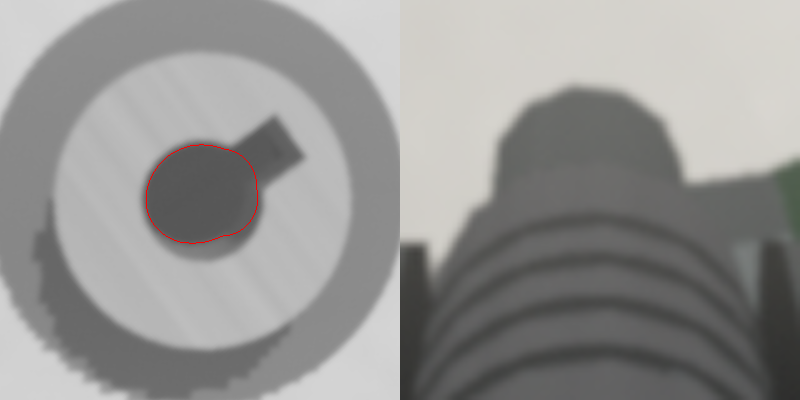

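The keyway tip corners in the rectified crop put its yaw at about -36° and the hub centre at (202,201), which is (0.5637,0.1522). Next I'll compute the held shaft's offset and key yaw from the foot rim and the key's lower edge in the same picture.

```bash
python3 - <<'E'
from h import *
import pickle
w,K,E=pickle.load(open('w3.pkl','rb'))
p=np.array([.5055,.0829,.2077]); A=np.radians(-38.7); tx=np.array([np.cos(A),np.sin(A)]); ty=np.array([np.sin(A),-np.cos(A)])
z0=p[2]-.0474
P=lambda a,b,z:proj([*(p[:2]+a*tx+b*ty),z0+z],K,E).round(1)
print('foot rim cam side (obs 317.8,257.4)',P(0,-.008,0),'+1mm ty',P(0,-.007,0),'+1mm tx',P(.001,-.008,0))
print('stem sides z=5..10 (obs 299.6,336)',P(-.011,0,.005),P(.011,0,.005))
for a in(-44,-40,-36,-32,-28,-24):
  B=np.radians(a); u=np.array([np.cos(B),np.sin(B)]);q=np.array([-u[1],u[0]])
  o=-.0015*tx; print(a,[proj([*(p[:2]+o+r*u+.004*q),z0+.020],K,E).round(1) for r in(.0105,.020)])
E
```

```text
foot rim cam side (obs 317.8,257.4) [320.9 256.4] +1mm ty [320.9 258.1] +1mm tx [322.6 256.4]
stem sides z=5..10 (obs 299.6,336) [301.4 272.7] [340.4 272.7]
-44 [array([339. , 277.8]), array([357.1, 279.4])]
-40 [array([338.5, 276.5]), array([356.8, 276.9])]
-36 [array([338. , 275.2]), array([356.3, 274.4])]
-32 [array([337.4, 273.9]), array([355.6, 271.9])]
-28 [array([336.7, 272.7]), array([354.8, 269.5])]
-24 [array([335.8, 271.5]), array([353.7, 267.2])]
```

Request:
step_arm([
  {"tx": 0.0004,"ty": -0.01,"tz": 0,"wx": 0,"wy": 0,"wz": 1,"grip": 0.02},
  {"tx": 0.001,"ty": -0.03,"tz": 0,"wx": 0,"wy": 0,"wz": 2,"grip": 0.02},
  {"tx": 0.0018,"ty": -0.053,"tz": 0,"wx": 0,"wy": 0,"wz": 3,"grip": 0.02},
  {"tx": 0.0025,"ty": -0.075,"tz": 0.005,"wx": 0,"wy": 0,"wz": 4,"grip": 0.02},
  {"tx": 0.003,"ty": -0.087,"tz": 0.015,"wx": 0,"wy": 0,"wz": 4,"grip": 0.02},
  {"tx": 0.0031,"ty": -0.0913,"tz": 0.028,"wx": 0,"wy": 0,"wz": 4,"grip": 0.02},
  {"tx": 0.0031,"ty": -0.0913,"tz": 0.038,"wx": 0,"wy": 0,"wz": 4,"grip": 0.02},
  {"tx": 0.0031,"ty": -0.0913,"tz": 0.042,"wx": 0,"wy": 0,"wz": 4,"grip": 0.02},
])

```text
time: 7.4
tool_pos: [0.5648, 0.1514, 0.1653]
tcp_rot: [179.9, 0.0, -42.8]
wrist_force: [0.1, -0.1, -1.7]
gripper_width: 0.0286
```

```bash
python3 - <<'E'
from h import *
for i in range(6): w,K,E=snap('wrist')
S,Ks,Es=snap('scene')
st=env.read_state(); print(st['tool_pos'],st['tcp_rot'],st['wrist_force'],st['dq'].round(1))
q=proj([.5637,.1522,.11],Ks,Es).round().astype(int); print(q)
can=np.zeros((400,800,3),np.uint8); can[:,400:]=cv2.resize(S[q[1]-30:q[1]+10,q[0]-20:q[0]+20],(400,400),interpolation=cv2.INTER_CUBIC)
q=proj([.5637,.1522,.11],K,E).round().astype(int); print(q)
can[:,:400]=cv2.resize(w[q[1]-70:q[1]+50,q[0]-60:q[0]+60],(400,400),interpolation=cv2.INTER_CUBIC); cv2.imwrite('pics/w4.png',can)
E
```

```text
[0.56577054 0.15229937 0.16680011] [-1.79944392e+02 -1.28269513e-02 -4.27922576e+01] [ 0.58080435 -0.14859849 -2.13398926] [-0.   0.1 -0.1  0.1 -0.1 -0.  -0.1]
[405 160]
[316 265]
```

View pics/w4.png

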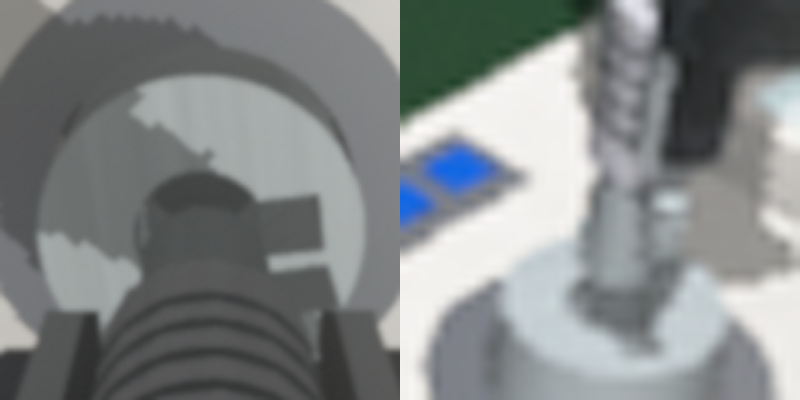

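The shaft is centred on the bore (stem at 203, bore and hub at 200–202 in the crop). The key is nearly parallel to the keyway, out by about 2°. Turning back 2° and descending to just above key contact.

Request:
step_arm([
  {"tx": 0,"ty": 0,"tz": 0.003,"wx": 0,"wy": 0,"wz": -2,"grip": 0.02},
  {"tx": 0,"ty": 0,"tz": 0.007,"wx": 0,"wy": 0,"wz": -2,"grip": 0.02},
  {"tx": 0,"ty": 0,"tz": 0.011,"wx": 0,"wy": 0,"wz": -2,"grip": 0.02},
  {"tx": 0,"ty": 0,"tz": 0.015,"wx": 0,"wy": 0,"wz": -2,"grip": 0.02},
  {"tx": 0,"ty": 0,"tz": 0.019,"wx": 0,"wy": 0,"wz": -2,"grip": 0.02},
  {"tx": 0,"ty": 0,"tz": 0.023,"wx": 0,"wy": 0,"wz": -2,"grip": 0.02},
  {"tx": 0,"ty": 0,"tz": 0.025,"wx": 0,"wy": 0,"wz": -2,"grip": 0.02},
  {"tx": 0,"ty": 0,"tz": 0.025,"wx": 0,"wy": 0,"wz": -2,"grip": 0.02},
])

```text
time: 8.75
tool_pos: [0.5655, 0.1522, 0.1411]
tcp_rot: [180.0, 0.0, -40.8]
wrist_force: [-0.0, -0.4, -1.3]
gripper_width: 0.0292
```

Request:
step_arm([
  {"tx": 0,"ty": 0,"tz": 0.002,"wx": 0,"wy": 0,"wz": 0,"grip": 0.02},
  {"tx": 0,"ty": 0,"tz": 0.004,"wx": 0,"wy": 0,"wz": 0,"grip": 0.02},
  {"tx": 0,"ty": 0,"tz": 0.006,"wx": 0,"wy": 0,"wz": 0,"grip": 0.02},
  {"tx": 0,"ty": 0,"tz": 0.007,"wx": 0,"wy": 0,"wz": 0,"grip": 0.02},
  {"tx": 0,"ty": 0,"tz": 0.008,"wx": 0,"wy": 0,"wz": 0,"grip": 0.02},
  {"tx": 0,"ty": 0,"tz": 0.009,"wx": 0,"wy": 0,"wz": 0,"grip": 0.02},
  {"tx": 0,"ty": 0,"tz": 0.01,"wx": 0,"wy": 0,"wz": 0,"grip": 0.02},
  {"tx": 0,"ty": 0,"tz": 0.01,"wx": 0,"wy": 0,"wz": 0,"grip": 0.02},
])

```text
time: 9.75
tool_pos: [0.5655, 0.1523, 0.1312]
tcp_rot: [180.0, 0.0, -40.8]
wrist_force: [-0.1, 0.2, -2.2]
gripper_width: 0.029
```

There's no spring force with the shaft origin 26 mm below the face, so the key is in the keyway. Pushing on.

Request:
step_arm([
  {"tx": 0,"ty": 0,"tz": 0.003,"wx": 0,"wy": 0,"wz": 0,"grip": 0.02},
  {"tx": 0,"ty": 0,"tz": 0.006,"wx": 0,"wy": 0,"wz": 0,"grip": 0.02},
  {"tx": 0,"ty": 0,"tz": 0.009,"wx": 0,"wy": 0,"wz": 0,"grip": 0.02},
  {"tx": 0,"ty": 0,"tz": 0.011,"wx": 0,"wy": 0,"wz": 0,"grip": 0.02},
  {"tx": 0,"ty": 0,"tz": 0.013,"wx": 0,"wy": 0,"wz": 0,"grip": 0.02},
  {"tx": 0,"ty": 0,"tz": 0.015,"wx": 0,"wy": 0,"wz": 0,"grip": 0.02},
  {"tx": 0,"ty": 0,"tz": 0.016,"wx": 0,"wy": 0,"wz": 0,"grip": 0.02},
  {"tx": 0,"ty": 0,"tz": 0.016,"wx": 0,"wy": 0,"wz": 0,"grip": 0.02},
])

```text
time: 10.75
tool_pos: [0.5655, 0.1523, 0.1156]
tcp_rot: [-180.0, 0.0, -40.8]
wrist_force: [-3.5, -1.1, 4.5]
gripper_width: 0.0287
```

Request:
step_arm([
  {"tx": 0,"ty": 0,"tz": 0.001,"wx": 0,"wy": 0,"wz": 0,"grip": 0.02},
  {"tx": 0,"ty": 0,"tz": 0.002,"wx": 0,"wy": 0,"wz": 0,"grip": 0.02},
  {"tx": 0,"ty": 0,"tz": 0.003,"wx": 0,"wy": 0,"wz": 0,"grip": 0.02},
  {"tx": 0,"ty": 0,"tz": 0.004,"wx": 0,"wy": 0,"wz": 0,"grip": 0.02},
  {"tx": 0,"ty": 0,"tz": 0.005,"wx": 0,"wy": 0,"wz": 0,"grip": 0.02},
  {"tx": 0,"ty": 0,"tz": 0.006,"wx": 0,"wy": 0,"wz": 0,"grip": 0.02},
  {"tx": 0,"ty": 0,"tz": 0.006,"wx": 0,"wy": 0,"wz": 0,"grip": 0.02},
  {"tx": 0,"ty": 0,"tz": 0.006,"wx": 0,"wy": 0,"wz": 0,"grip": 0.02},
])

```text
time: 11.75
tool_pos: [0.5656, 0.1524, 0.1113]
tcp_rot: [-179.9, 0.1, -40.8]
wrist_force: [-7.5, -1.1, 18.6]
gripper_width: 0.0293
```

Request:
step_arm([
  {"tx": -0.0003,"ty": 0.0003,"tz": 0,"wx": 0,"wy": 0,"wz": 0,"grip": 0.02},
  {"tx": -0.0005,"ty": 0.0005,"tz": 0.0005,"wx": 0,"wy": 0,"wz": 0,"grip": 0.02},
  {"tx": -0.0005,"ty": 0.0005,"tz": 0.001,"wx": 0,"wy": 0,"wz": 0,"grip": 0.02},
  {"tx": -0.0005,"ty": 0.0005,"tz": 0.0015,"wx": 0,"wy": 0,"wz": 0,"grip": 0.02},
  {"tx": -0.0005,"ty": 0.0005,"tz": 0.0015,"wx": 0,"wy": 0,"wz": 0,"grip": 0.02},
  {"tx": -0.0005,"ty": 0.0005,"tz": 0.0015,"wx": 0,"wy": 0,"wz": 0,"grip": 0.02},
  {"tx": -0.0005,"ty": 0.0005,"tz": 0.0015,"wx": 0,"wy": 0,"wz": 0,"grip": 0.02},
  {"tx": -0.0005,"ty": 0.0005,"tz": 0.0015,"wx": 0,"wy": 0,"wz": 0,"grip": 0.02},
])

```text
time: 12.75
tool_pos: [0.5657, 0.1523, 0.1111]
tcp_rot: [-179.8, 0.1, -40.8]
wrist_force: [-10.2, -0.9, 28.0]
gripper_width: 0.0286
```

```bash
python3 - <<'E'
from h import *
for i in range(3): w,K,E=snap('wrist')
S,Ks,Es=snap('scene'); T,_,_=snap('top'); cv2.imwrite('pics/top9.png',T)
st=env.read_state(); print(st['time'],st['tool_pos'],st['tcp_rot'],st['wrist_force'],st['gripper_width'])
can=np.zeros((600,800,3),np.uint8); q=proj([.5637,.1522,.102],Ks,Es).round().astype(int)
can[:400,400:]=cv2.resize(S[q[1]-30:q[1]+10,q[0]-20:q[0]+20],(400,400),interpolation=cv2.INTER_CUBIC)
can[:300,:400]=cv2.resize(w,(400,300)); can[300:600,:400]=cv2.resize(T,(400,300)); cv2.imwrite('pics/end.png',can)
E
```

```text
13.0 [0.56567168 0.15237427 0.11111818] [-1.79839137e+02  5.77913011e-02 -4.07937810e+01] [-10.14613822  -0.91696173  27.2537556 ] 0.028585783434192113
```

View pics/end.png

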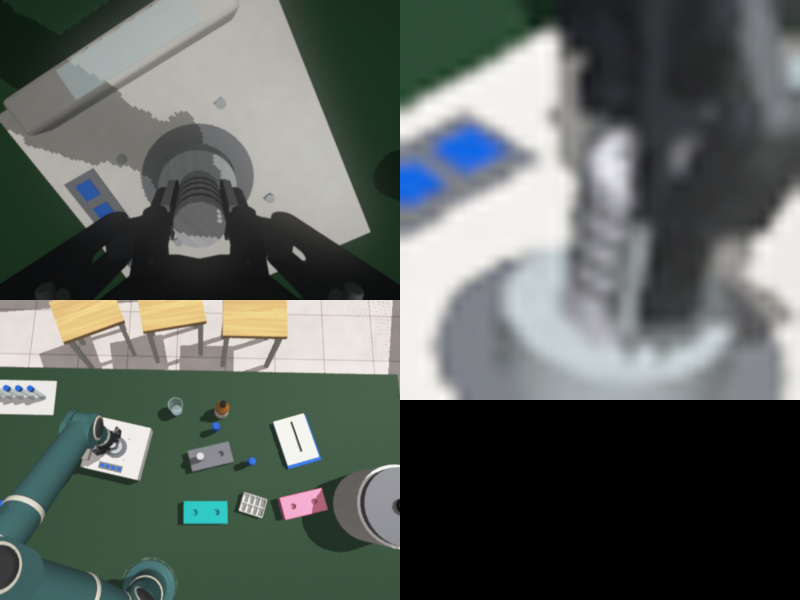

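The knob sits on the lowered hub face. Pushing 1.5 mm further moved the tool only 0.2 mm and raised the force from 19 to 28 N, so the hub is at its stop. The blank and the other objects are where they were. Handing in.

```bash
python3 -c "
from cell import env
print(env.sign_off())"
```

```text
the job is handed in; nothing more can be done
None
```

I took the keyed shaft (the one at -y) from the grey rack and turned it about 51° to line up with the keyway. It went in with no spring force until the knob met the hub. I then pressed the hub down and handed the job in at about 13 s, still gripping and pushing.

**Last checks:**
- **At the stop:** the final TCP height was 0.1111 m, against about 0.110 m expected. Commanding 1.5 mm more moved the tool only 0.2 mm while the force rose from 19 to 28 N (27 N at hand-in), so the hub is at its stop. The scene picture shows the knob on the hub face.
- **Other objects:** the top view shows the blank shaft, beaker, bottle and tray where they were.
- **Not matching exactly:** the 1 mm height difference is unexplained; it could be a slight slip in the grip or calibration error. There was also a sideways force of about 10 N along -x, and my small shift to relieve it did not reduce it (it was 7.5 N before).

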